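# Hook a lifting eye out of a deep rack well

### The arm

A 7-joint arm with a two-finger parallel gripper is mounted at the origin on the work surface; the furniture and walls round the work are solid. World frame = base frame: x ahead of the robot, y to its left, z up, the work surface at z = 0. Lengths are in mm, angles in degrees, forces in N, time in s.
With the tool pointing down it reaches from about 425 to 875 mm from the base axis. Payload 8.4 kg.
Tool frame: the origin (TCP) lies midway between the tips of the shut fingers; the grasp point (between the pads) lies 19 mm behind it (env.grip_point_offset is the distance from the TCP to the grasp point, in mm); z points along the fingers, y is the line along which they close (so a half turn about z gives the same grasp; the last joint's range is limited). The gripper opens to 87 mm and grips with 3 to 60 N. Pads are 19 mm wide; open, the fingers measure 117 mm over their backs; the gripper's body (75 mm by 190 mm) begins 51 mm behind the grasp point.
Start: joints at [68.457, 19.091, 2.286, 83.961, -0.768, 76.965, -3.352], TCP at [177.609, -625.235, 222.546] pointing down, gripper open.
Joint ranges: [-147.57, 147.57], [-21.85, 119.76], [-74.77, 79.35], [14.55, 137.4], [-85.83, 265.84], [4.83, 119.75], [-152.11, 152.11]. Speed limits (degrees/s): [127.2, 127.2, 159.86, 159.86, 180, 180, 180].

### API

Orientations are given as [roll, pitch, yaw] about the fixed x, y, z axes, in that order (R = Rz(yaw) Ry(pitch) Rx(roll)).
In Python, from rig import env, grab_frame, get_calibration gives the robot as it stands (env), with the cameras as plain functions. Calls block until the motion is done:
- env.reach(position, orientation): joint-space move of the TCP to a pose.
- env.move_straight(position, frame=None, max_speed=150, threshold=None): straight line of the TCP; frame=None keeps the orientation; max_speed is the mean speed in mm/s. With threshold (N) it stops when the force on the tool has changed by that much, and returns True; else False.
- env.movej(angles): joint-space move.
- env.open() and env.gripper_close(squeeze=None): open the fingers fully, or close them until they stop; squeeze is the grip in N (None keeps the last).
- env.hold(seconds).
- env.inverse_kinematics(position, orientation): joint angles nearest the present ones, or None.
- env.get_obs(): the state.
- grab_frame(name): name is "scene" or "side" or "wrist"; returns the picture (480x640x3 uint8, blue, green, red); there is no depth.
- get_calibration(name): a dict with "fx", "fy", "cx", "cy" (pixels), "dist_coeffs" ([k1, k2, p1, p2, k3] as OpenCV has them; the pictures are not rectified), "R" (3x3) and "t" (3): a world point X has camera coordinates R X + t. Camera axes: x right, y down, z forward; pixel columns grow to the right and rows downward; lengths in mm; the calibration is good to about 2 mm. A picture is of the moment at which its call begins: read the wrist's pose just before it. get_calibration takes no time and is no camera call; for the wrist camera it gives the pose at the moment of the call.
A pose or a line that the arm cannot do raises env.PlanningError and nothing moves.
- env.finish_job(): hands the job in; it is judged then, once.
The state is a dict: "time_s": time; "joint_pos": joint angles; "qvel": joint speeds; "tau": joint torques, N m; "tool_pos": TCP position; "ee_rot": TCP orientation; "ft_force": force on the tool from outside, world axes, zero at the start; "wrist_torque": the same for the moment, N m; "finger_gap": finger opening in mm; "gripper_force": force on a finger pad.
Only numpy, scipy, OpenCV 4.12 (cv2) and the standard library are available. Lean on these libraries where they do the work, as an engineer would, in place of code of your own. Each camera call takes 0.05 s, during which the arm holds its last target. There are 200 camera calls.

### The job

Take the hooked picker from its fork rest and with its hook fish the lifting eye out of the deep rack well, without touching the eye with the gripper. Set the eye down upright on the floor of the steel tray, well inside its rim and with the hook still in the eye, then unhook it and hang the picker back upright in its rest as it hung before.

Things in the scene. Friction and masses are not known exactly. Their poses are not given: they have to be found in the camera images.
- lifting_eye: Loose steel eye, .15 kg, 43 mm high. Origin: centre of underside. Foot dia 40, 8 thick; on it an upright arch of 6 mm bar in its y-z plane: opening 26 wide, z 8 to 37, passed along x. Stands on the 5 mm floor of 1 of 3 plywood wells (others: stud, plain bushing), rim 115 over table. Walls from origin: near (robot side) -61 in x, far +33, sides 28 in y, all +-5; eye x along the well within 3 deg.
- picker: Loose, upright, 0.2 kg. Origin: rod axis (dia 8) at hook underside; z up the rod. Hook: 6 mm bar (z 0 to 6) along +x to an upturned tip, outer end x 31, top z 13; level seat x 4 to 25. Collar dia 52, z 119 to 125. Wooden handle 30x30, sides along x and y, z 125 to 169. Starts hanging by its collar in the rest, hook to the rest's +x within 6 deg, origin 20 mm above table, near the slot's middle.
- rest: Fixed grey steel fork rest. Origin: on the table under the middle of the fork slot. Level fork plate 70 wide, 8 thick, top z 139; slot 26 wide along x, open to -x (roughly toward the robot): prongs end at x -32, slot's closed end at x +20. Post, no higher than the plate, at x 60 to 72; 8 mm base plate below. Picker's collar sits on the plate, rod in the slot.
- tray: Fixed square shallow steel tray, 150 x 150 mm outside, rim 22 mm high, walls and floor 3 mm thick. Origin: centre of its underside, z up; sides along x and y, x roughly away from the robot.

How it is judged:
By the outcome, as a careful person would: the job done as asked, in the order asked, and still so for the second after the job is handed in, with the robot touching nothing.
It also fails if it takes over 72 s, if anything falls off the work surface, if the arm or the gripper's body presses on something with over 40 N, if the wrist force passes 120 N, or if a joint passes its speed limit or range.

## Working session

There is one attempt and no reset: what is moved stays moved. The work goes in short steps, each a Python script; the robot and the scene stay as the last script left them, time stands still between calls to the robot, and variables do not carry over. Pictures are saved under pics/ and viewed, at most 10 in all, crops included, and the job is handed in when it is done.

```bash
ls; mkdir -p pics
python3 - <<'E'
from rig import env, grab_frame, get_calibration
import cv2
for n in("scene","side","wrist"):
    c=get_calibration(n);print(n,c)
    cv2.imwrite(f"pics/{n}0.png",grab_frame(n))
o=env.get_obs();print(o, env.grip_point_offset)
E
```

```text
pics
rig.py
scene {'fx': 454.9894030606559, 'fy': 454.9894030606559, 'cx': 324.6082874690515, 'cy': 232.67840267971846, 'dist_coeffs': array([-0.08529058,  0.        ,  0.        ,  0.        ,  0.        ]), 'R': array([[-0.98116999,  0.19252391, -0.01549171],
       [ 0.13245735,  0.61233192, -0.77942586],
       [-0.14057205, -0.76680125, -0.62630291]]), 't': array([ 598.29283421,  -41.30463338, 1020.20378203])}
side {'fx': 582.6430970468045, 'fy': 582.6430970468045, 'cx': 325.92536882510745, 'cy': 244.3457595293401, 'dist_coeffs': array([-0.06895331,  0.        ,  0.        ,  0.        ,  0.        ]), 'R': array([[ 0.99972008, -0.01647286, -0.01698231],
       [-0.02293812, -0.498998  , -0.86629951],
       [ 0.00579629,  0.86644656, -0.49923618]]), 't': array([-593.19010249,   50.11582731, 1250.08613778])}
wrist {'fx': 408.46201031533525, 'fy': 408.46201031533525, 'cx': 331.109709273402, 'cy': 229.72961301376046, 'dist_coeffs': array([-0.07077254,  0.        ,  0.        ,  0.        ,  0.        ]), 'R': array([[ 0.27405209, -0.96171288, -0.0019465 ],
       [-0.92367153, -0.
[... 160 characters left out ...]
': array([68.45906239, 19.12146244,  2.28403734, 83.99754539, -0.76854349,
       76.96554206, -3.35317852]), 'qvel': array([ 0.02221124, -0.15573005, -0.02022758, -0.11313741,  0.01442107,
       -0.0141643 ,  0.06429199]), 'tau': array([ 2.68384327e-03, -6.56839943e+01,  1.33706387e+00, -4.04113519e+01,
       -5.96248289e-02,  4.16434288e-02,  6.55766053e-05]), 'tool_pos': array([ 177.50105714, -624.92897282,  221.89071367]), 'ee_rot': array([-1.79930764e+02,  3.53486959e-03,  1.58553697e+01]), 'ft_force': array([-0.53229485, -0.03141984,  0.76065546]), 'wrist_torque': array([-0.04124601, -0.06256527, -0.02580737]), 'gripper_force': 0.0, 'finger_gap': 86.90184511536657} 18.700000000000003
```

View pics/scene0.png

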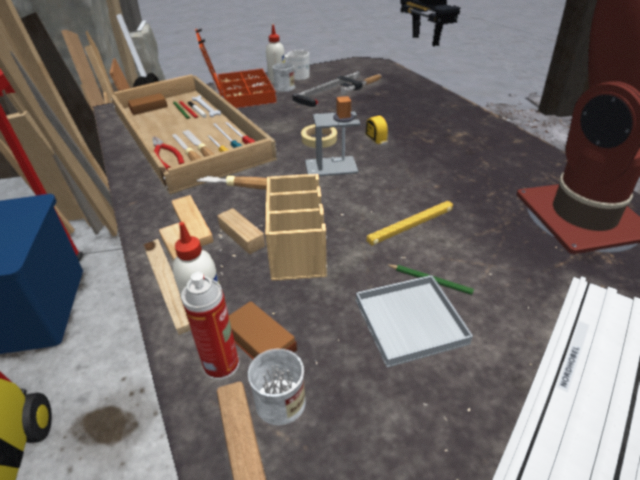

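View pics/side0.png

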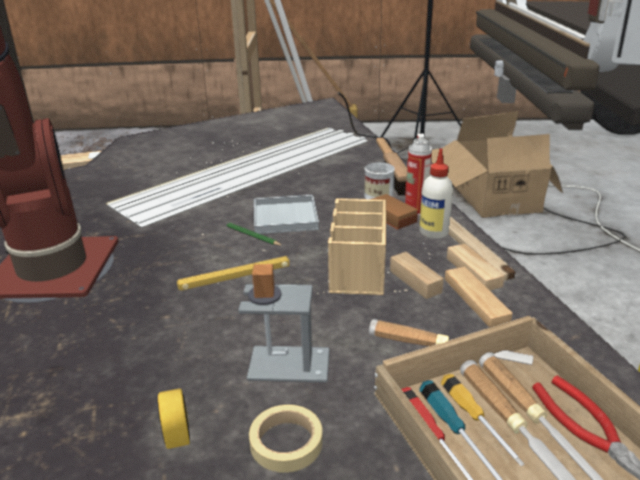

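The scene view shows the tray (rim corners about (357,290), (431,277), (471,335), (388,362)), the rack near (295,220) and the rest with the picker near (335,130). In the side view, the fork plate is at (249,286)-(311,311) and the rack rim at (336,200)-(383,247).

```bash
cat > h.py <<'E'
from rig import env, grab_frame, get_calibration
import numpy as np, cv2
def KD(c): return np.array([[c["fx"],0,c["cx"]],[0,c["fy"],c["cy"]],[0,0,1.]]),np.array(c["dist_coeffs"])
def unp(c,px,z):
    K,D=KD(c); n=cv2.undistortPoints(np.array(px,float).reshape(-1,1,2),K,D)[:,0]
    d=np.c_[n,np.ones(len(n))]@c["R"]; o=-c["R"].T@c["t"]
    return o+d*((np.array(z)-o[2])/d[:,2])[:,None]
def proj(c,X):
    K,D=KD(c); return cv2.projectPoints(np.array(X,float).reshape(-1,1,3),cv2.Rodrigues(c["R"])[0],c["t"],K,D)[0][:,0]
E
python3 - <<'E'
from h import *
np.set_printoptions(precision=1,suppress=True)
s=get_calibration("scene");d=get_calibration("side");w=get_calibration("wrist")
print("tray",unp(s,[(357,290),(431,277),(471,335),(388,362)],22))
print("tray side",unp(d,[(253,201),(315,197),(319,227),(256,230)],22))
print("rest",unp(d,[(249,286),(313,288),(310,311),(241,309)],139))
print("rack",unp(d,[(336,200),(386,202),(383,247),(331,243)],115))
print("rack sc",unp(s,[(267,178),(320,175),(324,232),(266,235)],115))
o=env.get_obs();print("camera in world",-w["R"].T@w["t"],o["tool_pos"],w["R"][2])
E
```

```text
tray [[577.3 139.3  22. ]
 [434.6 136.   22. ]
 [419.9 278.   22. ]
 [568.2 299.   22. ]]
tray side [[413.9 262.5  22. ]
 [570.5 277.6  22. ]
 [579.7 115.7  22. ]
 [435.  108.2  22. ]]
rest [[ 468.2 -295.5  139. ]
 [ 570.3 -305.2  139. ]
 [ 566.  -365.9  139. ]
 [ 462.1 -357.   139. ]]
rack [[ 618.    63.3  115. ]
 [ 724.    48.1  115. ]
 [ 698.3 -141.1  115. ]
 [ 602.8 -121.9  115. ]]
rack sc [[ 705.7 -124.7  115. ]
 [ 595.8 -112.1  115. ]
 [ 624.1   76.9  115. ]
 [ 725.3   63.6  115. ]]
camera in world [ 250.7 -603.8  383.7] [ 177.5 -624.9  221.9] [-0.3 -0.1 -1. ]
```

Run:
```python
from h import *
import pickle
c={}
for n,p in (("rest",(520,-330,330)),("rack",(680,-30,370))):
    env.reach(p,[180,0,-6]); env.hold(.3)
    c[n]=get_calibration("wrist"); im=grab_frame("wrist"); cv2.imwrite(f"pics/{n}.png",im)
    print(env.get_obs()["time_s"])
pickle.dump(c,open("cal.pkl","wb"))
```

```text
2.2
3.8417
```

View pics/rest.png

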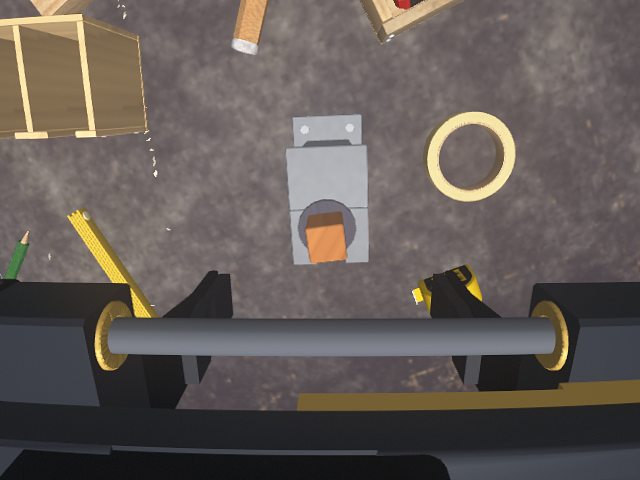

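View pics/rack.png

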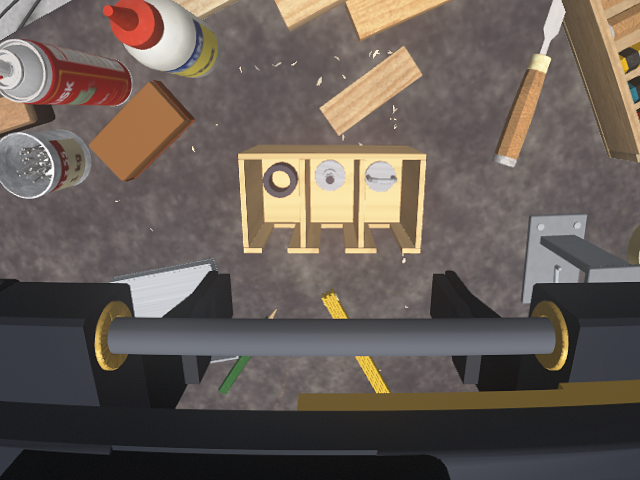

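Rest view: handle top at (325,243), collar centred near (327,228), fork plate (287,147)-(369,263). Rack view: bushing in the left well, stud in the middle, and the eye in the right well at (381,177). I'll enlarge both views.

Run:
```python
import cv2,numpy as np
a=cv2.imread("pics/rack.png")[140:260,340:440];b=cv2.imread("pics/rest.png")[140:270,275:380]
a=cv2.resize(a,(400,480),interpolation=cv2.INTER_CUBIC);b=cv2.resize(b,(400,495),interpolation=cv2.INTER_CUBIC)[:480]
# scales: a 4.0, b 400/105=3.81
cv2.imwrite("pics/crop.png",np.hstack([a,b]))
```

```text
(no output)
```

View pics/crop.png

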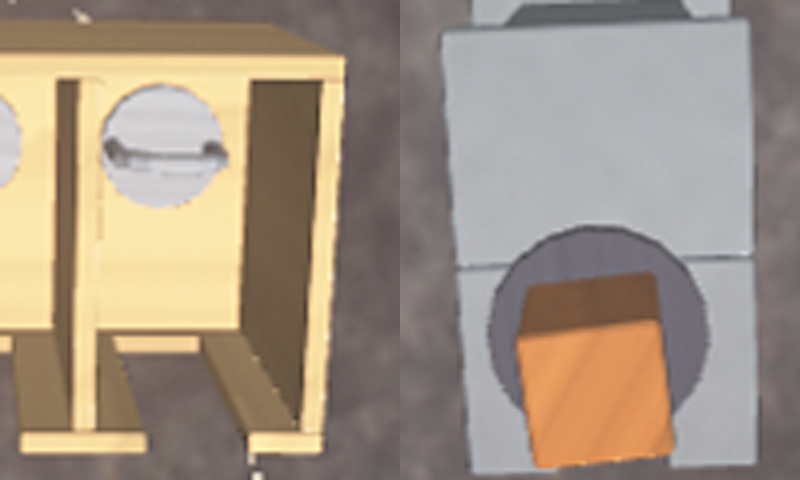

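The crop shows the foot disc centred at crop (162,146), i.e. pixel (380.6,176.4). The arch runs across it, and the near wall has a notch. The handle top corners are at crop (517,340), (658,318), (676,455), (540,468).

Run:
```python
from h import *
import pickle
np.set_printoptions(precision=1,suppress=True)
c=pickle.load(open("cal.pkl","rb"))
A=lambda p:np.array(p,float)/4+[340-.375,140-.375]
B=lambda p:(np.array(p,float)-[400,0])/3.81+[275-.37,140-.37]
R=c["rack"];S=c["rest"]
ang=lambda v:np.degrees(np.arctan2(v[1],v[0]))
foot=unp(R,A([(102,146),(223,146),(162,84),(162,207)]),13);print("foot",foot,foot.mean(0))
arch=unp(R,A([(106,147),(227,154)]),45);print("arch low-ish ends",arch, ang(arch[0]-arch[1])-90)
rim=unp(R,A([(345,57),(322,450),(0,52),(78,430),(98,430),(300,430),(80,80),(98,80),(322,80)]),115);print("rim",rim,ang(rim[0]-rim[1]),ang(rim[6]-rim[3]))
rr=unp(R,[(239,154),(425,154),(421,251),(244,251)],115);print("rack outer",rr,ang(rr[0]-rr[1])-90,ang(rr[0]-rr[3]),ang(rr[1]-rr[2]))
fl=unp(R,A([(98,330),(240,330),(250,80)]),5);print("floor",fl)
h=unp(S,B([(517,340),(658,318),(676,455),(540,468)]),189);print("handle",h,h.mean(0),[ang(h[0]-h[1])-90,ang(h[3]-h[2])-90,ang(h[0]-h[3]),ang(h[1]-h[2])])
print(np.linalg.norm(h-np.roll(h,1,0),axis=1))
k=unp(S,B([(488,335),(710,335),(600,227)]),145);print("collar",k,(k[0]+k[1])/2)
p=unp(S,B([(441,32),(750,18),(757,463),(472,473)]),139);print("plate",p,p.mean(0),ang(p[0]-p[1])-90,ang(p[0]-p[3]),ang(p[1]-p[2]))
```

```text
foot [[ 672.5  -73.4   13. ]
 [ 668.5 -111.9   13. ]
 [ 690.1  -93.9   13. ]
 [ 650.8  -91.    13. ]] [670.5 -92.5  13. ]
arch low-ish ends [[ 677.2  -72.4   45. ]
 [ 671.3 -108.4   45. ]] -9.218359663262717
rim [[ 705.1 -129.8  115. ]
 [ 600.3 -119.1  115. ]
 [ 715.3  -42.9  115. ]
 [ 613.   -53.7  115. ]
 [ 612.4  -59.1  115. ]
 [ 606.6 -113.4  115. ]
 [ 706.1  -62.3  115. ]
 [ 705.7  -66.9  115. ]
 [ 699.9 -123.7  115. ]] -5.851990221140021 -5.28055067283338
rack outer [[ 724.9   58.7  115. ]
 [ 705.1 -128.9  115. ]
 [ 601.5 -120.1  115. ]
 [ 621.6   70.5  115. ]] -6.02566997504664 -6.508319673280769 -4.879305008836347
floor [[ 609.8  -67.5    5. ]
 [ 604.8 -114.8    5. ]
 [ 687.5 -123.     5. ]]
handle [[ 510.9 -309.   189. ]
 [ 512.5 -337.8  189. ]
 [ 482.9 -338.7  189. ]
 [ 483.  -310.4  189. ]] [ 497.4 -324.   189. ] [np.float64(3.196151817610314), np.float64(-0.18003147635070604), np.float64(2.8068311231310465), np.float64(1.6664170390653157)]
[28.  28.9 29.6 28.3]
collar [[ 500.6 -298.3  145. ]
 [ 495.2 -349.4  145. ]
 [ 523.2 -326.8  145. ]] [ 497.9 -323.8  145. ]
plate [[ 570.  -296.   139. ]
 [ 565.8 -365.   139. ]
 [ 460.2 -358.1  139. ]
 [ 464.9 -289.3  139. ]] [ 515.2 -327.1  139. ] -3.4548236673433905 -3.643119688692163 -3.7441092492409833
```

Run:
```python
from h import *
np.set_printoptions(precision=1,suppress=True)
P=np.array([497.6,-323.9]);yaw=1.9
env.reach([*P,270],[180,0,yaw])
print(env.move_straight([*P,153],max_speed=80,threshold=15))
env.gripper_close(50);env.hold(.3)
o=env.get_obs();print(o["tool_pos"],o["ee_rot"],o["finger_gap"],o["gripper_force"],o["ft_force"])
env.move_straight([*P,160],max_speed=40);env.hold(.2)
o=env.get_obs();print(o["ft_force"],o["tool_pos"])
a=np.radians(-3.6);Q=P-85*np.array([np.cos(a),np.sin(a)])
print(env.move_straight([*Q,160],max_speed=80,threshold=15))
print(env.move_straight([*Q,310],max_speed=150,threshold=25));env.hold(.3)
o=env.get_obs();print(o["ft_force"],o["tool_pos"],o["ee_rot"],o["time_s"])
for n in("side","scene"):
    im=grab_frame(n);c=get_calibration(n)
    T=o["tool_pos"];y=np.radians(o["ee_rot"][2]);u=np.array([np.cos(y),np.sin(y),0]);O=T-[0,0,133]
    for q in proj(c,[O,O+31*u+[0,0,13],O+[0,0,119],O+[0,0,169],O+4*u]):print(n,q)
    q=proj(c,[O+[0,0,70]])[0].astype(int); m=im[q[1]-60:q[1]+60,q[0]-50:q[0]+50]
    cv2.imwrite(f"pics/p_{n}.png",m);print(q)
a=[cv2.resize(cv2.imread(f"pics/p_{n}.png"),(400,480),interpolation=cv2.INTER_CUBIC) for n in("side","scene")]
cv2.imwrite("pics/picker.png",np.hstack(a))
```

```text
False
[ 497.6 -323.9  153. ] [180.   -0.    1.9] 30.05615259287886 49.86742342875914 [ 0.7  0.5 -0.8]
[-0.4 -0.7 -0.9] [ 497.5 -323.8  159.8]
False
False
[ 0.7 -0.3 -1.2] [ 412.6 -318.5  309.6] [-180.     0.     1.9] 11.2667
side [209.3 274.8]
side [228.7 266.8]
side [199.6 204.8]
side [195.2 172.3]
side [211.9 274.7]
[203 234]
scene [377.9 101.2]
scene [365.9  97.3]
scene [380.6  51.9]
scene [381.8  29.3]
scene [376.3 101.4]
[379  72]
```

View pics/picker.png

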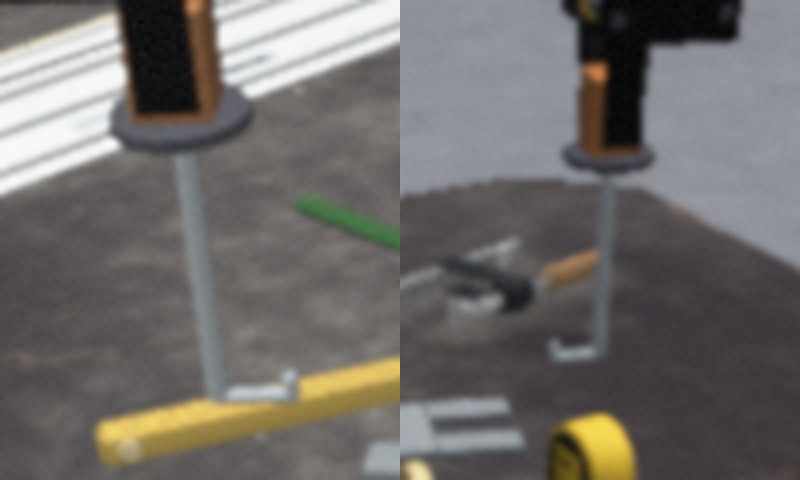

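In the crops the picker hangs roughly upright with the hook toward +x, but the side view suggests its foot leans a few mm toward -x. I'll check with the wrist camera, which is closer.

Run:
```python
from h import *
np.set_printoptions(precision=1,suppress=True)
o=env.get_obs();c=get_calibration("wrist");im=grab_frame("wrist")
T=o["tool_pos"];y=np.radians(o["ee_rot"][2]);u=np.array([np.cos(y),np.sin(y),0]);v=np.array([-u[1],u[0],0]);O=T-[0,0,133]
pts=[O+31*u+[0,0,13],O+25*u+[0,0,6],O+4*u+[0,0,6],O+26*u+[0,0,125],O+26*v+[0,0,125],O-26*v+[0,0,125]]
q=proj(c,pts);print(q)
m=im[170:290,250:410];m=cv2.resize(m,None,fx=5,fy=5,interpolation=cv2.INTER_CUBIC)
for p in q: cv2.drawMarker(m,tuple(int(t) for t in ((p-[250,170])*5+2)),(0,255,0),0,12,1)
cv2.imwrite("pics/hook.png",m)
```

```text
[[332.  179.2]
 [332.  186. ]
 [332.  214.5]
 [332.5 231.8]
 [274.9 286.8]
 [389.8 286.9]]
```

View pics/hook.png

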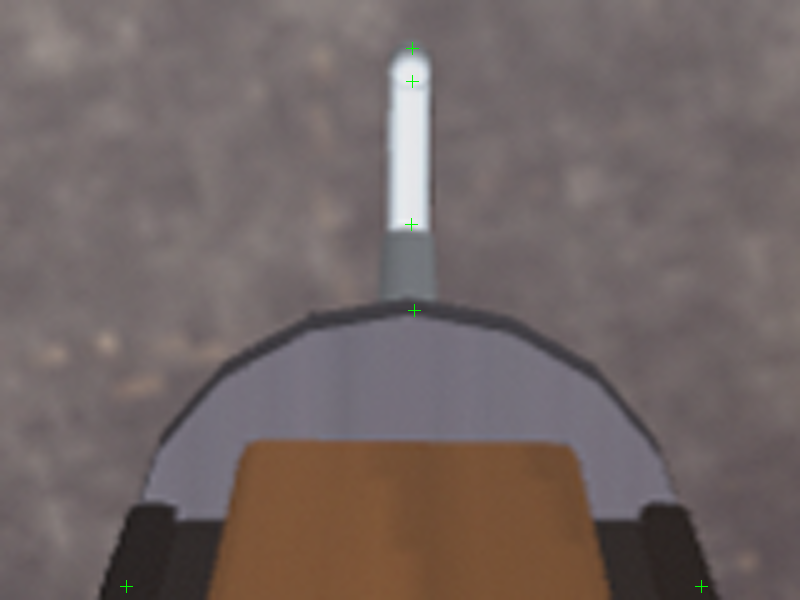

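The hook is visible down rows 50–230 of the crop and matches the model within about 1 mm. Next I'll descend into the eye's well and engage the hook.

Run:
```python
from h import *
np.set_printoptions(precision=1,suppress=True)
E_=np.array([670.5,-92.5]);a=np.radians(-6.5);u=np.array([np.cos(a),np.sin(a)])
st=lambda s:E_+(s+1.2)*u
env.reach([*st(-43),320],[180,0,-6.5])
print(env.move_straight([*st(-43),152],max_speed=90,threshold=10)); env.hold(.2)
o=env.get_obs();print(o["tool_pos"],o["ft_force"])
c=get_calibration("wrist");im=grab_frame("wrist")
m=im[120:270,230:430];cv2.imwrite("pics/well.png",cv2.resize(m,None,fx=4,fy=4,interpolation=cv2.INTER_CUBIC))
X=lambda x,y,z:np.array([*(E_+x*u+y*np.array([-u[1],u[0]])),z])
print((proj(c,[X(0,16,42),X(0,-16,42),X(0,0,48),X(0,0,42),X(0,0,13)])-[230,120])*4)
print(o["time_s"])
```

```text
False
[629.1 -87.8 152.2] [ 0.2 -1.1 -2.4]
[[311.7 182.1]
 [504.3 182.2]
 [408.  186.7]
 [408.  182.1]
 [407.6 162.1]]
14.8417
```

View pics/well.png

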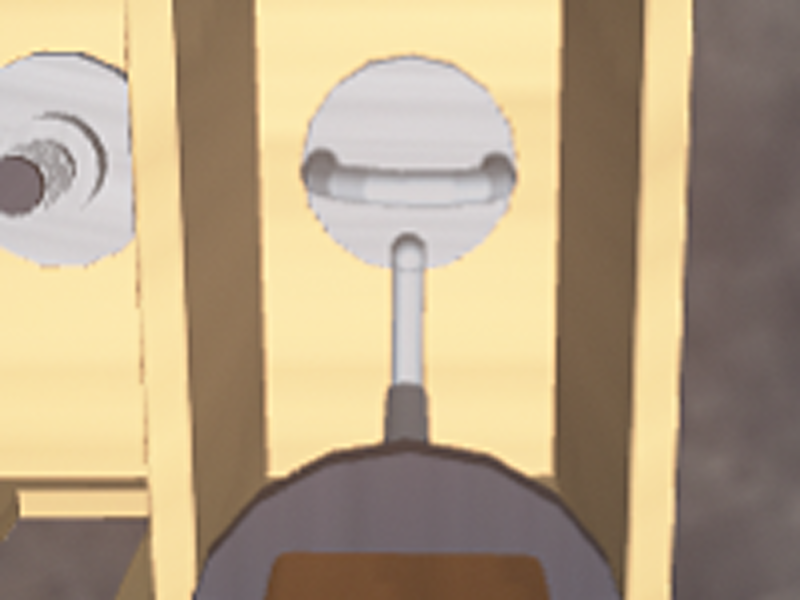

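The hook tip at crop (408,240) lines up with the arch centre at (408,185), with a clear gap. I'll advance and lift.

Run:
```python
from h import *
np.set_printoptions(precision=1,suppress=True)
E_=np.array([670.5,-92.5]);a=np.radians(-6.5);u=np.array([np.cos(a),np.sin(a)])
st=lambda s:E_+(s+1.2)*u
print(env.move_straight([*st(-14),152],max_speed=40,threshold=8)); env.hold(.3)
o=env.get_obs();print(o["tool_pos"],o["ft_force"])
print(env.move_straight([*st(-14),180],max_speed=30,threshold=12))
print(env.move_straight([*st(-14),345],max_speed=60,threshold=12));env.hold(.5)
o=env.get_obs();print(o["tool_pos"],o["ft_force"],o["time_s"])
im=grab_frame("wrist")
m=im[120:270,230:430];cv2.imwrite("pics/lift.png",cv2.resize(m,None,fx=2,fy=2,interpolation=cv2.INTER_CUBIC))
```

```text
False
[657.7 -91.1 152.1] [-0.1  0.2 -1.7]
False
False
[657.8 -91.1 345. ] [-0.1  0.3 -3.6] 20.55
```

View pics/lift.png

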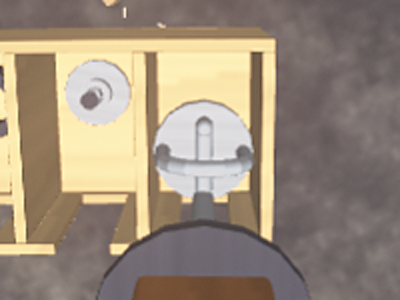

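The eye hangs upright on the hook, above the rim. I'll carry it over the tray and look again to locate the tray.

Run:
```python
from h import *
import pickle
np.set_printoptions(precision=1,suppress=True)
print(env.move_straight([485,200,300],max_speed=120));env.hold(.5)
o=env.get_obs();print(o["tool_pos"],o["ft_force"],o["time_s"])
c=get_calibration("wrist");im=grab_frame("wrist");cv2.imwrite("pics/tray.png",im)
pickle.dump(c,open("tray.pkl","wb"))
print(proj(c,[(500+a,200+b,22) for a,b in((75,75),(75,-75),(-75,-75),(-75,75))]))
```

```text
False
[485. 200. 300.] [-1.1  0.2 -2.9] 24.0917
[[250.3 107.6]
 [394.2  90.6]
 [403.9 229.6]
 [271.8 243.9]]
```

View pics/tray.png

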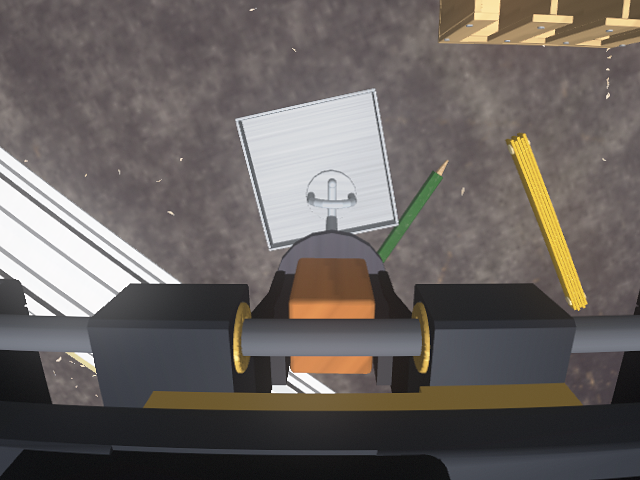

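The tray rim corners are at (236,120), (375,90), (398,222), (270,249). The eye hangs on the hook near (331,195).

Run:
```python
from h import *
import pickle,json
np.set_printoptions(precision=1,suppress=True)
c=pickle.load(open("tray.pkl","rb"))
t=unp(c,[(236,120),(375,90),(398,222),(270,249)],22);print(t,np.linalg.norm(t-np.roll(t,1,0),axis=1))
C=t.mean(0)[:2];print("centre",C)
assert abs(C-[500,200]).max()<18
a=np.radians(-6.5);u=np.array([np.cos(a),np.sin(a)])
st=lambda s:C+(s+1.2)*u
env.move_straight([*st(-14),300],max_speed=80);env.hold(.4)
print(env.move_straight([*st(-14),178],max_speed=70))
print(env.move_straight([*st(-14),153],max_speed=20,threshold=12));env.hold(.5)
o=env.get_obs();print(o["tool_pos"],o["ft_force"],o["time_s"])
cv2.imwrite("pics/set_w.png",grab_frame("wrist"))
print(env.move_straight([*st(-53),153],max_speed=35,threshold=8));env.hold(.3)
o=env.get_obs();print(o["tool_pos"],o["ft_force"],o["time_s"])
cv2.imwrite("pics/ret_w.png",grab_frame("wrist"))
print(env.move_straight([*st(-53),300],max_speed=100,threshold=8));env.hold(.3)
o=env.get_obs();print(o["tool_pos"],o["ft_force"],o["time_s"])
# eye seen? difference of scene/side frames to the first ones, around the predicted eye
th=np.linspace(0,2*np.pi,40);v=np.array([-u[1],u[0]])
P=[np.array([*(C+20*np.array([np.cos(k),np.sin(k)])),z]) for k in th for z in(3,11)]+[np.array([*(C+s*19*v),z]) for s in(-1,1) for z in (11,35)]+[np.array([*(C+s*10*v),46]) for s in(-1,1)]
for n in("scene","side"):
    im=grab_frame(n);cv2.imwrite(f"pics/after_{n}.png",im);cc=get_calibration(n)
    q=proj(cc,P);print(n,"pred",q.min(0),q.max(0))
    d=np.abs(im.astype(int)-cv2.imread(f"pics/{n}0.png")).max(2)
    x0,y0=(q.min(0)-18).astype(int);x1,y1=(q.max(0)+18).astype(int)
    ys,xs=np.nonzero(cv2.medianBlur((d[y0:y1,x0:x1]>22).astype(np.uint8),3));print("seen",xs.min()+x0,ys.min()+y0,xs.max()+x0,ys.max()+y0,len(xs))
    for r in d[y0:y1:2,x0:x1:1]: print("".join(" .:*#"[min(4,k//15)] for k in r))
json.dump(list(C),open("C.json","w"))
```

```text
[[564.4 292.   22. ]
 [577.7 144.6  22. ]
 [434.6 131.1  22. ]
 [419.2 278.   22. ]] [145.8 148.  143.7 147.8]
centre [499.  211.4]
False
False
[486.3 212.9 153. ] [-0.1 -0.2 -1.3] 28.6417
False
[447.5 217.3 153. ] [ 0.1  0.3 -1.8] 30.2583
False
[447.5 217.3 299.9] [-0.5 -0.6 -1.3] 32.225
scene pred [399.  298.9] [422.7 329.1]
seen 399 301 421 329 230
                                                            
                                                            
                                                            
                                                            
                                                            
                                                            
                                                            
                                                            
                                                            
                                                            
                              ..                            
                             *##:                           
              
[... 1799 characters left out ...]
                       
                                                     
                                                     
                       .::.                          
                       .:. .                         
                         :##:                        
                        :*##:                        
                       .*###:                        
                       .###*.                        
                       :#*:                          
                       .*#.      ..                  
                  .::..:*#:..::*#*:                  
                   ::**########*.                    
                           .
```

The eye stands upright at the predicted spot in the tray, and the hook is free. Next I'll hang the picker back along the same path.

Run:
```python
from h import *
np.set_printoptions(precision=1,suppress=True)
P=np.array([497.6,-323.9]);a=np.radians(-3.6);Q=P-85*np.array([np.cos(a),np.sin(a)])
env.reach([*Q,310],[180,0,1.9]);env.hold(.2)
print(env.move_straight([*Q,160],max_speed=100,threshold=15));env.hold(.2)
print(env.move_straight([*P,160],max_speed=50,threshold=8));env.hold(.3)
o=env.get_obs();print(o["tool_pos"],o["ft_force"],o["time_s"])
print(env.move_straight([*P,153],max_speed=15,threshold=10));env.hold(.3)
o=env.get_obs();print(o["tool_pos"],o["ft_force"])
if abs(o["tool_pos"]-[*P,153]).max()<2:
    env.open();env.hold(.4)
    print(env.move_straight([*P,280],max_speed=80,threshold=10))
    env.reach([520,-330,330],[180,0,-6]);env.hold(.3)
    im=grab_frame("wrist");cv2.imwrite("pics/rest2.png",im)
    A=cv2.imread("pics/rest.png")[195:275,275:380];B=im[195:275,275:380]
    print(cv2.phaseCorrelate(*[cv2.cvtColor(k,6).astype(np.float32) for k in(A,B)]))
    d=np.abs(A.astype(int)-B).max(2)
    for r in d[::2]: print("".join(" .:*#"[min(4,k//15)] for k in r))
    for n in("scene","side"):
        i=grab_frame(n);q=proj(get_calibration(n),[[497.6,-323.9,165]])[0].astype(int);f=lambda z:z[q[1]-25:q[1]+35,q[0]-25:q[0]+30].astype(int)
        d=np.abs(f(i)-f(cv2.imread(f"pics/{n}0.png"))).max(2);print(n,(d>25).sum(),d.max())
        q=proj(get_calibration(n),[[499,211.4,20]])[0].astype(int);f=lambda z:z[q[1]-30:q[1]+30,q[0]-30:q[0]+30].astype(int)
        print("eye same",(np.abs(f(i)-f(cv2.imread(f"pics/after_{n}.png"))).max(2)>25).sum())
print(env.get_obs()["time_s"])
```

```text
False
False
[ 497.5 -323.9  160. ] [ 0.8  0.4 -1.8] 38.4667
False
[ 497.6 -323.9  153. ] [-0.9  0.3 -0.2]
False
((0.572765214242942, -0.42940834719938437), 0.982347516881095)
             .*                                                                             :*.          
             :*                                                                             :#.          
             .:                             .: :....:::..::#*                               :#.          
              .                        .                   .  .::                           :*           
                                                                .. :*.                      :*.          
               .                                                      *.                    :*           
               :                                                        ::.::.  ...::..     .            
              .***.:::*::.   ..                                          .:*                .:           
              .. ..         .                            ..  ... .:         *
[... 2666 characters left out ...]
.:          
                  ..             ......:.                                                                
                                                                                                         
                                                                                                         
                                                                                                         
                                                                                                         
                                                                                                         
scene 0 7
eye same 0
side 0 17
eye same 383
43.4667
```

The picker hangs as it did at the start, with no changed pixels in either camera. I'll check the side-view eye change, which is probably the gripper in the earlier frame, and then hand in.

Run:
```python
from h import *
i=grab_frame("side").astype(int);a=cv2.imread("pics/side0.png").astype(int);b=cv2.imread("pics/after_side.png").astype(int)
s=np.s_[180:240,256:316];d0=(np.abs(i-a).max(2)[s]>22);d1=(np.abs(i-b).max(2)[s]>25)
f=lambda d:[(v.min(),v.max()) for v in np.nonzero(d)]
print(d0.sum(),f(d0),d1.sum(),f(d1))
ok=100<d0.sum()<180 and f(d0)[0][1]<45
if ok: print(env.finish_job())
```

```text
466 [(np.int64(0), np.int64(39)), (np.int64(0), np.int64(36))] 356 [(np.int64(0), np.int64(20)), (np.int64(0), np.int64(17))]
```

Run:
```python
from h import *
env.move_straight([450,-200,420],max_speed=150);env.hold(.2)
i=grab_frame("scene").astype(int);a=cv2.imread("pics/after_scene.png").astype(int)
print((np.abs(i-a).max(2)[270:360,360:470]>25).sum())
print(env.get_obs()["time_s"],env.finish_job())
```

```text
0
the job is handed in; nothing more can be done
45.0667 None
```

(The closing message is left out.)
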